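# Report a blown capacitor at the electronics bench

## Task

Call the inspector by pressing the yellow button on the grey call box all the way down and letting it come up again. Then point with the fingertips at the blown capacitor, the one with the domed orange top on one of the green modules: hold them just above it (1 to 3 cm) for two seconds without touching it. Last, show where that module has to go by pointing in the same way at the middle of the red bin's opening from just above its rim, and finish still pointing there; touch none of the modules, bins or other loose things on the bench.

Things in the scene. Friction and masses are not known exactly. Their poses are not given: they have to be found in the camera images.
- call_top (a point): centre of the top face of the yellow push button (36 mm across) standing in its black housing on the grey call box (80 x 90 x 40 mm, fixed). Facing up. The call box stands left or right of the blue mat
- call (a joint): travel of the button in m: 0 up, 0.006 fully down (about 5 N, then a hard stop); springs back by itself
- faulty_cap_top (a point): highest point of the blown capacitor: a black upright can 26 mm across with a domed orange top, 34 mm above the underside of its module. Site z points up. The module's other capacitor (silver top) stands 54 mm away, with a 22 mm tall grey transformer between them
- faulty_module: power supply module, loose on the 3 mm thick blue mat: green board 90 x 60 x 4 mm bearing two upright capacitors (one orange-topped, one silver-topped), a grey transformer and a small aluminium heat sink; 34 mm tall. Origin: centre of the board's underside; x along its length, z up. The blown capacitor is at x = +27, y = +12 mm. Leave it where it is
- good_module_1: one of two sound power supply modules, loose: same green board (90 x 60 mm, 29 mm tall) and parts as the faulty one, but both capacitors have flat silver tops. Origin: centre of the board's underside. Leave alone
- good_module_2: one of two sound power supply modules, loose: same green board (90 x 60 mm, 29 mm tall) and parts as the faulty one, but both capacitors have flat silver tops. Origin: centre of the board's underside. Leave alone
- red_bin_mouth (a point): centre of the opening of the empty red bin, level with its rim, 55 mm above the table. Site z points up
- red_bin: red open-topped plastic bin, loose, 90 mm (x) by 120 mm (y) by 55 mm tall, 4 mm walls, empty. Origin: centre of its underside. Leave alone
- blue_bin: blue open-topped plastic bin, loose, 90 mm (x) by 120 mm (y) by 55 mm tall, 4 mm walls, with a few small white and black connectors. Origin: centre of its underside. Leave alone
- grey_bin: grey open-topped plastic bin, loose, 90 mm (x) by 120 mm (y) by 55 mm tall, 4 mm walls, with a few small yellow and black connectors. Origin: centre of its underside. Leave alone
- meter: yellow handheld multimeter, loose, lying flat, 135 x 70 mm, 40 mm tall with its dial. It stands on the other side of the blue mat from the call box. Origin: centre of its underside. Leave alone
- solder_spool: steel-coloured solder spool, loose, upright, 60 mm across, 40 mm tall. Origin: centre of its underside. Leave alone
- flux_bottle: small white bottle with a red cap, loose, 44 mm across, 90 mm tall. Origin: centre of its underside. Leave alone
- screwdriver: red-handled screwdriver, loose, lying near the right side, 160 mm long, about 30 mm tall at most. Leave alone

How it is judged:
On the way, in this order (a step that is already met when the one before it is completed fails the run):
1. the yellow button is pressed all the way down (value of joint call above 0.0048 m).
2. the button has come up again (value of joint call below 0.0015 m), for 0.1 s.
3. the fingertips point at the blown capacitor from just above for two seconds (horizontal distance between the grasp point and faulty_cap_top below 0.018 m and z of the grasp point in the frame of faulty_cap_top between 0.018 and 0.067 m), for 1.8 s.
4. the fingertips point at the middle of the red bin's opening from just above (horizontal distance between the grasp point and red_bin_mouth below 0.025 m and z of the grasp point in the frame of red_bin_mouth between 0.018 and 0.072 m), for 0.3 s.
At the end, for the whole second after the job is handed in: The grasp point (about 19 mm behind the closed fingertips) is within 25 mm sideways of the middle of the red bin's opening and 18 to 72 mm above its rim; the button is up (under 1.5 mm); every module, bin and other loose thing is within 12 mm of where it started (all of step 4 and value of joint call below 0.0015 m and distance of each of faulty_module, good_module_1, good_module_2, red_bin, blue_bin, grey_bin, meter, solder_spool, flux_bottle, screwdriver from where it was at the start of the episode below 0.012 m); the robot touches nothing.
It fails at once if the robot touches a module (contact force between any of the fingers, the arm and faulty_module above 0.5 N or contact force between any of the fingers, the arm and good_module_1 above 0.5 N or contact force between any of the fingers, the arm and good_module_2 above 0.5 N).
It fails at once if the robot touches a bin (contact force between any of the fingers, the arm and red_bin above 0.5 N or contact force between any of the fingers, the arm and blue_bin above 0.5 N or contact force between any of the fingers, the arm and grey_bin above 0.5 N).
It fails at once if the robot touches another loose thing (meter, spool, bottle, screwdriver) (contact force between any of the fingers, the arm and meter above 0.5 N or contact force between any of the fingers, the arm and solder_spool above 0.5 N or contact force between any of the fingers, the arm and flux_bottle above 0.5 N or contact force between any of the fingers, the arm and screwdriver above 0.5 N).
It fails at once if a loose thing is moved or lifted (more than 12 mm) (not (distance of faulty_module from where it was at the start of the episode below 0.012 m) or not (distance of good_module_1 from where it was at the start of the episode below 0.012 m) or not (distance of good_module_2 from where it was at the start of the episode below 0.012 m) or not (distance of red_bin from where it was at the start of the episode below 0.012 m) or not (distance of blue_bin from where it was at the start of the episode below 0.012 m) or not (distance of grey_bin from where it was at the start of the episode below 0.012 m) or not (distance of meter from where it was at the start of the episode below 0.012 m) or not (distance of solder_spool from where it was at the start of the episode below 0.012 m) or not (distance of flux_bottle from where it was at the start of the episode below 0.012 m) or not (distance of screwdriver from where it was at the start of the episode below 0.012 m)).
It also fails if it takes over 54 s, if anything falls off the work surface, if the arm or the gripper's body presses on something with over 40 N, if the wrist force passes 120 N, or if a joint passes its speed limit or range.

## Robot

A 6-joint arm with a two-finger parallel gripper is mounted at the origin on the work surface. World frame = base frame: x ahead of the robot, y to its left, z up, the work surface at z = 0. Lengths are in m, angles in rad, forces in N, time in s.
With the tool pointing down it reaches from about 0.425 to 0.95 m from the base axis. Payload 3.5 kg.
Tool frame: the origin (TCP) lies midway between the tips of the shut fingers; the grasp point (between the pads) lies 19 mm behind it; z points along the fingers, y is the line along which they close (so a half turn about z gives the same grasp; the last joint's range is limited). The gripper opens to 85 mm and grips with 20 to 120 N. Pads are 22 mm wide; open, the fingers measure 114 mm over their backs; the gripper's body (76 mm by 85 mm) begins 54 mm behind the grasp point. The pads swing forward as they close: fully open they stand 13 mm farther back than shut.
Start: joints at [1.065, 0.286, 1.577, -0, 1.279, -0.15], TCP at [0.235, 0.633, 0.231] pointing down, gripper open.
Joint ranges: [-2.77, 2.77], [-0.9, 2.22], [0.21, 2.48], [-1.53, 4.67], [0.24, 2.81], [-2.84, 2.84]. Speed limits (rad/s): [2.79, 2.79, 3.14, 3.14, 3.14, 3.14].

## Interface

Orientations are given as a unit quaternion [x, y, z, w].
In Python, from plant import * gives the robot as it stands.
- The arm moves only by the tool move_arm, never from a script. Its argument "moves" is a list of rows, each a list of 3 entries, a list of its own where there are three numbers: the opening, from 0 (shut) to 1 (fully open), then the shift along the tool's x, y, z in m, then the turn, a rotation vector about the tool's x, y, z in rad. A call has exactly 10 rows; each row shifts and turns the commanded pose from where the row before left it, along the tool's axes as they then stand; what a row does not reach is not made up. A row lasts 1/12 s, in which the tool goes at most 41.7 mm and 7.16 degrees, less where a joint would pass 70% of its speed; a pose out of reach is approached as far as the arm can. A call is refused whole if a number of a shift passes 0.0417 or a number of a turn 0.125, either way. A call with a gripper value outside its range is refused whole. The fingers move at their own pace and stop on an object; "grip_force" is the grip in N (left out, the last holds). Time passes only in rows, so rows that do not move let the fingers close, or fill a call up. It gives the time, the measured TCP pose, the force, the opening and the grip force at its end, in the units of the state.
- get_state(): the state, without advancing time (a new reading comes with each control period).
- read_camera(name): name is "scene" or "side" or "wrist"; returns the picture (420x560x3 uint8, red, green, blue); there is no depth.
- camera_params(name): a dict with "fx", "fy", "cx", "cy" (pixels), "k1" (the pictures are not rectified: a ray, as slopes to the right and down, at radius r is drawn at 1 + k1 r^2 times it, then the intrinsics apply), "rvec" (rotation vector, rad) and "tvec" (3), from world to camera coordinates, as OpenCV has them; the wrist camera has in their place "tool_from_camera" (4x4, takes a point from camera to tool coordinates, whose origin is the TCP and whose axes are the flange's). Camera axes: x right, y down, z forward; pixel columns grow to the right and rows downward; lengths in m; the calibration is good to about 2 mm. A picture is of the moment at which its call begins: read the wrist's pose just before it. camera_params takes no time and is no camera call.
- sign_off(): hands the job in; it is judged then, once.
The state is a dict: "time": time; "qpos": joint angles; "dq": joint speeds; "joint_efforts": joint torques, N m; "eef_pos": TCP position; "tcp_rot": TCP orientation; "contact_force": force on the tool from outside, world axes, zero at the start; "wrist_torque": the same for the moment, N m; "opening": opening from 0.0 (shut) to 1.0 (fully open); "finger_force": force on a finger pad.
Only numpy, scipy, OpenCV 4.12 (cv2) and the standard library are available. Lean on these libraries where they do the work, as an engineer would, in place of code of your own. Each camera call takes 0.05 s, during which the arm holds its last target. There are 200 camera calls.

## Working session

There is one attempt and no reset: what is moved stays moved. The work goes in short steps, Python scripts to look and compute and a tool call to move; the robot and the scene stay as the last step left them, time stands still between calls to the robot, and variables do not carry over. Pictures are saved under pics/ and viewed, at most 10 in all, crops included, and the job is handed in when it is done.

Besides the shell and the picture viewer there is one more tool, called after "Emit:" as a command line: name --argument value ..., lists and objects as JSON in quotes. move_arm: Moves the arm, as the interface text tells. Its arguments: {"type":"object","properties":{"moves":{"type":"array"},"grip_force":{"type":"number"}},"required":["moves"]}

```bash
mkdir -p pics
cat > h.py <<'E'
from plant import *
import numpy as np, cv2
from scipy.spatial.transform import Rotation as R
def cam(n,st=None):
    p=camera_params(n)
    if n=="wrist":
        T=np.array(p["tool_from_camera"]); Rt=R.from_quat(st["tcp_rot"]).as_matrix()
        return p,Rt@T[:3,:3],Rt@T[:3,3]+np.array(st["eef_pos"])
    Rc=R.from_rotvec(p["rvec"]).as_matrix().T
    return p,Rc,-Rc@np.array(p["tvec"])
def ray(n,u,v,st=None):
    p,Rc,c=cam(n,st)
    x,y=(u-p["cx"])/p["fx"],(v-p["cy"])/p["fy"]; r=np.hypot(x,y); q=r
    for _ in range(20): q=r/(1+p["k1"]*q*q)
    s=q/r if r>0 else 1
    return c,Rc@np.array([x*s,y*s,1])
def onz(n,u,v,z,st=None):
    c,d=ray(n,u,v,st); return c+d*(z-c[2])/d[2]
E
python3 - <<'E'
from h import *
s=get_state(); print(s)
ims={n:read_camera(n) for n in("scene","side","wrist")}
for n,i in ims.items(): cv2.imwrite(f"pics/{n}0.png",i[:,:,::-1])
E
```

```text
{'time': 0.0, 'qpos': array([ 1.06494846e+00,  2.87151763e-01,  1.57819283e+00, -1.29224430e-05,
        1.27860620e+00, -1.50010355e-01]), 'dq': array([-1.10476414e-03, -8.76612068e-05, -1.70620164e-03,  7.43033183e-04,
       -2.78055666e-03,  4.53953040e-04]), 'joint_efforts': array([-6.57736236e-04, -4.05970001e+01, -2.92629898e+01, -1.31443780e-04,
        5.70871387e-03, -7.68139046e-06]), 'eef_pos': array([0.23480905, 0.63213261, 0.22994789]), 'tcp_rot': array([ 1.76979607e-01,  9.84213812e-01, -1.11822988e-03, -3.73902638e-04]), 'contact_force': array([-0.14790645, -0.1134082 ,  0.41001916]), 'wrist_torque': array([ 0.00943027, -0.04934543,  0.03273654]), 'finger_force': 0.0, 'opening': 1.00148607654832}
```

View pics/scene0.png

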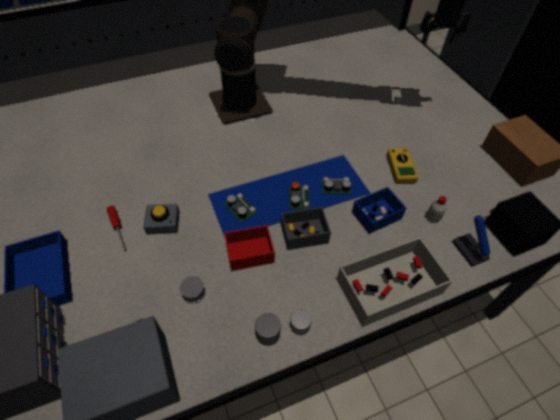

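View pics/side0.png

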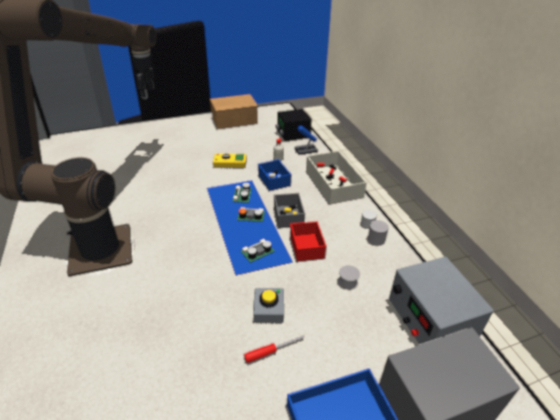

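The scene view shows the button at about (159,212), the orange cap at (295,186) and the red bin at (249,247). In the side view they are at (269,297), (243,213) and (308,241).

```bash
cat > m.py <<'E'
from h import *
W={"scene":{"btn":(159,212),"cap":(295,186),"bin":(249,247)},"side":{"btn":(269,297),"cap":(243,213),"bin":(308,241)}}
for n in W:
    i=cv2.imread(f"pics/{n}0.png"); h=cv2.cvtColor(i,cv2.COLOR_BGR2HSV)
    for k,(u,v) in W[n].items():
        H,S,V=[h[:,:,j].astype(int) for j in range(3)]
        m={"btn":(abs(H-25)<8)&(S>150)&(V>90),"cap":((H<18)|(H>175))&(S>130)&(V>60),"bin":((H<8)|(H>172))&(S>150)&(V>50)}[k]
        w=35 if k=="bin" else 14
        mm=np.zeros_like(m,np.uint8); mm[v-w:v+w,u-w:u+w]=m[v-w:v+w,u-w:u+w]
        ys,xs=np.nonzero(mm)
        z={"btn":.055,"cap":.036,"bin":.055}[k]
        c=(xs.mean(),ys.mean())
        print(n,k,len(xs),np.round(c,1),(xs.min(),xs.max(),ys.min(),ys.max()),onz(n,*c,z).round(3))
        if k=="bin": 
            hull=cv2.convexHull(np.c_[xs,ys].astype(np.int32)); print(cv2.approxPolyDP(hull,3,True)[:,0].tolist(),
              [onz(n,*p,z)[:2].round(3).tolist() for p in cv2.approxPolyDP(hull,3,True)[:,0]])
a=cv2.imread("pics/scene0.png")[140:290,90:450]; b=cv2.imread("pics/side0.png")[150:350,180:380]
cv2.imwrite("pics/crop.png",np.hstack([cv2.resize(a,(480,200),interpolation=3),b]) if 0 else cv2.resize(a,(792,330),interpolation=2))
E
python3 m.py
```

```text
scene btn 94 [158.4 210.3] (np.int64(153), np.int64(164), np.int64(206), np.int64(215)) [ 0.44  -0.384  0.055]
scene cap 35 [295.1 184.8] (np.int64(292), np.int64(299), np.int64(182), np.int64(187)) [0.478 0.018 0.036]
scene bin 1002 [249.3 246.6] (np.int64(225), np.int64(273), np.int64(226), np.int64(268)) [ 0.645 -0.187  0.055]
[[271, 262], [240, 268], [229, 259], [225, 234], [267, 226], [273, 249]] [[0.709, -0.151], [0.697, -0.23], [0.662, -0.248], [0.584, -0.234], [0.601, -0.12], [0.675, -0.132]]
side btn 140 [268.5 296.2] (np.int64(261), np.int64(275), np.int64(291), np.int64(302)) [ 0.444 -0.386  0.055]
side cap 31 [242.5 211.6] (np.int64(240), np.int64(245), np.int64(209), np.int64(214)) [0.472 0.006 0.036]
side bin 1101 [307.  240.7] (np.int64(290), np.int64(325), np.int64(222), np.int64(260)) [ 0.619 -0.214  0.055]
[[323, 257], [297, 260], [291, 223], [316, 222], [325, 245]] [[0.638, -0.294], [0.561, -0.282], [0.601, -0.12], [0.679, -0.14], [0.664, -0.248]]
```

View pics/crop.png

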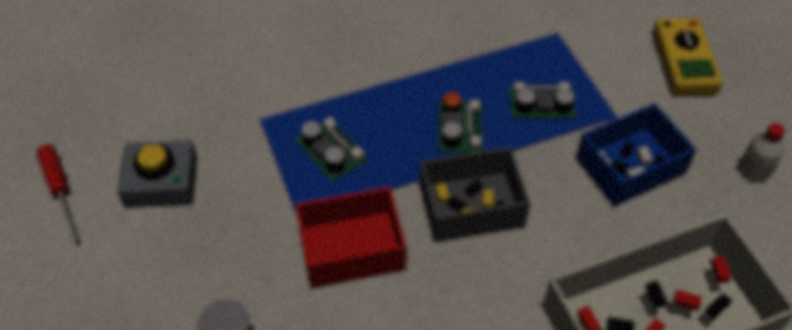

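The crop confirms the layout. The cap is at about (0.475, 0.012), the bin mouth at about (0.63, -0.184) and the button at about (0.442, -0.385). I'll go via (0.5, 0.1) to stay within reach, with the fingers shut.

Emit:
move_arm --moves '[[0, [-0.0255, -0.024, 0], [0, 0, 0]], [0, [-0.0255, -0.024, 0], [0, 0, 0]], [0, [-0.0255, -0.024, 0], [0, 0, 0]], [0, [-0.0255, -0.024, 0], [0, 0, 0]], [0, [-0.0255, -0.024, 0], [0, 0, 0]], [0, [-0.0255, -0.024, 0], [0, 0, 0]], [0, [-0.0255, -0.024, 0], [0, 0, 0]], [0, [-0.0255, -0.024, 0], [0, 0, 0]], [0, [-0.0255, -0.024, 0], [0, 0, 0]], [0, [-0.0255, -0.024, 0], [0, 0, 0]]]'

```text
time: 0.98
eef_pos: [0.3907, 0.3173, 0.2311]
tcp_rot: [0.177, 0.984, -0.0, -0.0]
contact_force: [0.6, 0.3, 0.4]
opening: 0.003
finger_force: 0.0
```

Emit:
move_arm --moves '[[0, [-0.0255, -0.024, 0], [0, 0, 0]], [0, [-0.0255, -0.024, 0], [0, 0, 0]], [0, [-0.0255, -0.024, 0], [0, 0, 0]], [0, [-0.0255, -0.024, 0], [0, 0, 0]], [0, [-0.0255, -0.024, 0], [0, 0, 0]], [0, [-0.0255, -0.024, 0], [0, 0, 0]], [0, [-0.0255, -0.024, 0], [0, 0, 0]], [0, [0, 0, 0], [0, 0, 0]], [0, [0, 0, 0], [0, 0, 0]], [0, [0, 0, 0], [0, 0, 0]]]'

```text
time: 1.82
eef_pos: [0.4989, 0.0995, 0.2309]
tcp_rot: [0.177, 0.984, 0.0, -0.001]
contact_force: [0.2, -0.8, -1.0]
opening: -0.001
finger_force: 0.0
```

Run:
```python
from h import *
s=get_state(); print(s["eef_pos"],s["tcp_rot"],s["qpos"])
cv2.imwrite("pics/w1.png",read_camera("wrist")[:,:,::-1])
```

```text
[0.49889335 0.09948259 0.23091343] [ 1.77257220e-01  9.84164381e-01  1.42294834e-04 -5.73324280e-04] [-3.08193349e-03 -8.45434248e-02  1.97880761e+00  5.06082670e-04
  1.24840804e+00 -1.21764113e+00]
```

View pics/w1.png

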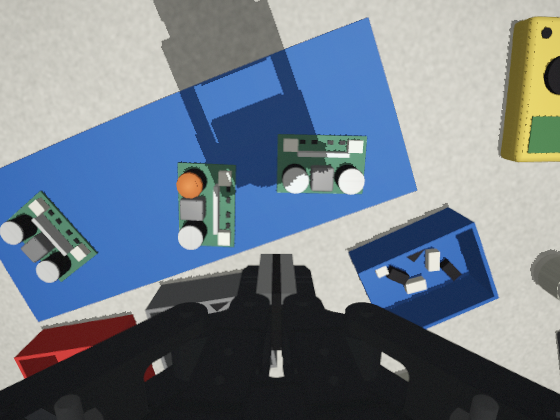

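The wrist view shows the orange cap at (190,185), the modules, and the red bin at lower left. I'll measure the cap and move on to the button.

Run:
```python
from h import *
s=get_state(); i=cv2.imread("pics/w1.png"); h=cv2.cvtColor(i,cv2.COLOR_BGR2HSV)
m=cv2.inRange(h,(3,150,80),(20,255,255)); m[:, :150]=0; m[:,240:]=0; m[:140]=0;m[230:]=0
ys,xs=np.nonzero(m); print(len(xs),xs.mean(),ys.mean(),onz("wrist",xs.mean(),ys.mean(),.035,s))
```

```text
528 189.22537878787878 184.83333333333334 [0.47174234 0.02175037 0.035     ]
```

Emit:
move_arm --moves '[[0, [-0.007, -0.0296, 0], [0, 0, 0]], [0, [-0.007, -0.0296, 0], [0, 0, 0]], [0, [-0.007, -0.0296, 0], [0, 0, 0]], [0, [-0.007, -0.0296, 0], [0, 0, 0]], [0, [-0.007, -0.0296, 0], [0, 0, 0]], [0, [-0.007, -0.0296, 0], [0, 0, 0]], [0, [-0.007, -0.0296, 0], [0, 0, 0]], [0, [-0.007, -0.0296, 0], [0, 0, 0]], [0, [-0.007, -0.0296, 0], [0, 0, 0]], [0, [-0.007, -0.0296, 0], [0, 0, 0]]]'

```text
time: 2.7
eef_pos: [0.4617, -0.2023, 0.2314]
tcp_rot: [0.176, 0.984, 0.0, 0.0]
contact_force: [0.4, -0.4, 0.4]
opening: -0.004
finger_force: 0.0
```

Emit:
move_arm --moves '[[0, [-0.007, -0.0296, 0], [0, 0, 0]], [0, [-0.007, -0.0296, 0], [0, 0, 0]], [0, [-0.007, -0.0296, 0], [0, 0, 0]], [0, [-0.007, -0.0296, 0], [0, 0, 0]], [0, [0, 0, 0.02], [0, 0, 0]], [0, [0, 0, 0.02], [0, 0, 0]], [0, [0, 0, 0.02], [0, 0, 0]], [0, [0, 0, 0], [0, 0, 0]], [0, [0, 0, 0], [0, 0, 0]], [0, [0, 0, 0], [0, 0, 0]]]'

```text
time: 3.53
eef_pos: [0.4478, -0.3228, 0.1725]
tcp_rot: [0.176, 0.984, -0.0, 0.001]
contact_force: [0.5, 0.4, 0.1]
opening: -0.001
finger_force: 0.0
```

Run:
```python
from h import *
s=get_state(); print(s["eef_pos"],s["tcp_rot"],s["qpos"])
i=read_camera("wrist")[:,:,::-1].copy(); cv2.imwrite("pics/w2.png",i)
h=cv2.cvtColor(i,cv2.COLOR_BGR2HSV); m=cv2.inRange(h,(20,150,80),(33,255,255))
for c in sorted(cv2.findContours(m,0,2)[0],key=cv2.contourArea)[-3:]:
    (u,v),r=cv2.minEnclosingCircle(c); print(u,v,r,cv2.contourArea(c),[onz("wrist",u,v,z,s).round(4) for z in(.05,.06)])
```

```text
[ 0.44777046 -0.32278838  0.17252539] [ 1.76109196e-01  9.84370340e-01 -4.31576983e-04  6.30740004e-04] [-8.08451232e-01  7.22879365e-02  1.93425087e+00  5.28856472e-05
  1.13352608e+00 -2.02520489e+00]
174.0 219.5 0.5001000165939331 0.0 [array([ 0.4338, -0.4013,  0.05  ]), array([ 0.4318, -0.3974,  0.06  ])]
176.0 214.5 1.8028756380081177 0.0 [array([ 0.4306, -0.3982,  0.05  ]), array([ 0.4288, -0.3944,  0.06  ])]
199.0 221.0 23.259506225585938 128.0 [array([ 0.4416, -0.3835,  0.05  ]), array([ 0.4394, -0.3803,  0.06  ])]
```

View pics/w2.png

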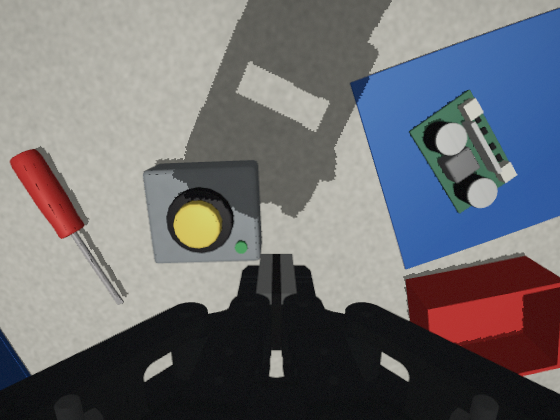

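The button's top centre is at about (197,226), so about (0.443, -0.384). I'll move above it and descend to about 0.075 first.

Emit:
move_arm --moves '[[0, [-0.0055, -0.02, 0], [0, 0, 0]], [0, [-0.0055, -0.02, 0], [0, 0, 0]], [0, [-0.0055, -0.02, 0], [0, 0, 0]], [0, [0, 0, 0.02], [0, 0, 0]], [0, [0, 0, 0.02], [0, 0, 0]], [0, [0, 0, 0.02], [0, 0, 0]], [0, [0, 0, 0.02], [0, 0, 0]], [0, [0, 0, 0.015], [0, 0, 0]], [0, [0, 0, 0], [0, 0, 0]], [0, [0, 0, 0], [0, 0, 0]]]'

```text
time: 4.42
eef_pos: [0.4418, -0.3853, 0.0771]
tcp_rot: [0.177, 0.984, -0.0, 0.0]
contact_force: [0.6, -0.2, 0.7]
opening: 0.002
finger_force: 0.0
```

Emit:
move_arm --moves '[[0, [0, 0, 0.003], [0, 0, 0]], [0, [0, 0, 0.003], [0, 0, 0]], [0, [0, 0, 0.003], [0, 0, 0]], [0, [0, 0, 0.003], [0, 0, 0]], [0, [0, 0, 0.002], [0, 0, 0]], [0, [0, 0, 0.002], [0, 0, 0]], [0, [0, 0, 0.001], [0, 0, 0]], [0, [0, 0, 0], [0, 0, 0]], [0, [0, 0, 0], [0, 0, 0]], [0, [0, 0, 0], [0, 0, 0]]]'

```text
time: 5.25
eef_pos: [0.4415, -0.3854, 0.0597]
tcp_rot: [0.177, 0.984, -0.0, 0.0]
contact_force: [-0.3, 0.6, 3.3]
opening: -0.002
finger_force: 1.4
```

Contact at about 0.06. I'll keep pressing down to the hard stop.

Emit:
move_arm --moves '[[0, [0, 0, 0.001], [0, 0, 0]], [0, [0, 0, 0.001], [0, 0, 0]], [0, [0, 0, 0.001], [0, 0, 0]], [0, [0, 0, 0.001], [0, 0, 0]], [0, [0, 0, 0.001], [0, 0, 0]], [0, [0, 0, 0], [0, 0, 0]], [0, [0, 0, 0], [0, 0, 0]], [0, [0, 0, 0], [0, 0, 0]], [0, [0, 0, 0], [0, 0, 0]], [0, [0, 0, 0], [0, 0, 0]]]'

```text
time: 6.08
eef_pos: [0.4415, -0.3854, 0.056]
tcp_rot: [0.177, 0.984, 0.0, -0.0]
contact_force: [-3.6, 2.8, 10.7]
opening: -0.002
finger_force: 5.6
```

Emit:
move_arm --moves '[[0, [0, 0, 0.001], [0, 0, 0]], [0, [0, 0, 0.001], [0, 0, 0]], [0, [0, 0, 0], [0, 0, 0]], [0, [0, 0, 0], [0, 0, 0]], [0, [0, 0, 0], [0, 0, 0]], [0, [0, 0, 0], [0, 0, 0]], [0, [0, 0, 0], [0, 0, 0]], [0, [0, 0, 0], [0, 0, 0]], [0, [0, 0, 0], [0, 0, 0]], [0, [0, 0, 0], [0, 0, 0]]]'

```text
time: 6.92
eef_pos: [0.4416, -0.3855, 0.0558]
tcp_rot: [0.177, 0.984, 0.0, -0.001]
contact_force: [-6.4, 6.7, 19.2]
opening: -0.003
finger_force: 9.9
```

The hard stop is confirmed: 19 N with no further travel. I'll lift off and move next to the cap.

Emit:
move_arm --moves '[[0, [0, 0, -0.01], [0, 0, 0]], [0, [0, 0, -0.02], [0, 0, 0]], [0, [0, 0, -0.02], [0, 0, 0]], [0, [0, 0, -0.025], [0, 0, 0]], [0, [0, 0, -0.025], [0, 0, 0]], [0, [0.006, 0.0308, 0], [0, 0, 0]], [0, [0.006, 0.0308, 0], [0, 0, 0]], [0, [0.006, 0.0308, 0], [0, 0, 0]], [0, [0.006, 0.0308, 0], [0, 0, 0]], [0, [0.006, 0.0308, 0], [0, 0, 0]]]'

```text
time: 7.75
eef_pos: [0.4668, -0.2291, 0.1516]
tcp_rot: [0.177, 0.984, 0.0, 0.0]
contact_force: [0.2, 0.4, -0.5]
opening: -0.002
finger_force: 0.0
```

Emit:
move_arm --moves '[[0, [0.006, 0.0308, 0], [0, 0, 0]], [0, [0.006, 0.0308, 0], [0, 0, 0]], [0, [0.006, 0.0308, 0], [0, 0, 0]], [0, [0.006, 0.0308, 0], [0, 0, 0]], [0, [0.006, 0.0308, 0], [0, 0, 0]], [0, [0.006, 0.0308, 0], [0, 0, 0]], [0, [0.006, 0.0308, 0], [0, 0, 0]], [0, [0.006, 0.0308, 0], [0, 0, 0]], [0, [0, 0, 0], [0, 0, 0]], [0, [0, 0, 0], [0, 0, 0]]]'

```text
time: 8.58
eef_pos: [0.5076, 0.0185, 0.1516]
tcp_rot: [0.175, 0.985, -0.0, -0.0]
contact_force: [0.1, -0.3, -0.2]
opening: -0.002
finger_force: 0.0
```

Run:
```python
from h import *
s=get_state(); print(s["eef_pos"],s["tcp_rot"])
i=read_camera("wrist")[:,:,::-1].copy(); cv2.imwrite("pics/w3.png",i)
h=cv2.cvtColor(i,cv2.COLOR_BGR2HSV); m=cv2.inRange(h,(3,150,60),(20,255,255))
for c in sorted(cv2.findContours(m,0,2)[0],key=cv2.contourArea)[-3:]:
    (u,v),r=cv2.minEnclosingCircle(c); print(u,v,r,cv2.contourArea(c),[onz("wrist",u,v,z,s).round(4) for z in(.03,.037)])
```

```text
[0.50755616 0.01851647 0.15161064] [ 1.75334124e-01  9.84508953e-01 -1.73954383e-04 -1.89580437e-04]
260.3688659667969 157.87704467773438 17.50381851196289 895.0 [array([0.4721, 0.0198, 0.03  ]), array([0.4713, 0.0204, 0.037 ])]
```

View pics/w3.png

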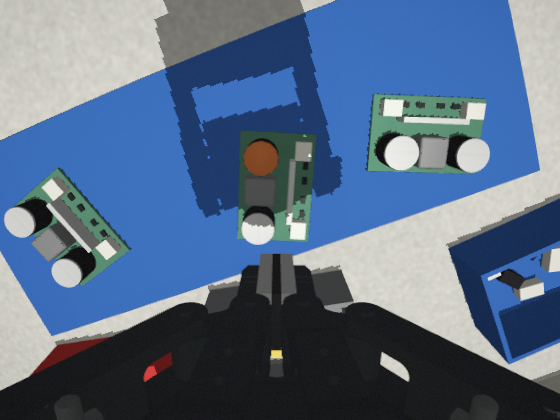

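The orange cap is at (260,158), so about (0.472, 0.020). I'll move over it and descend so the tips are about 2 cm above its top.

Emit:
move_arm --moves '[[0, [0.017, -0.0055, 0], [0, 0, 0]], [0, [0.017, -0.0055, 0], [0, 0, 0]], [0, [0, 0, 0], [0, 0, 0]], [0, [0, 0, 0.02], [0, 0, 0]], [0, [0, 0, 0.02], [0, 0, 0]], [0, [0, 0, 0.02], [0, 0, 0]], [0, [0, 0, 0.02], [0, 0, 0]], [0, [0, 0, 0.013], [0, 0, 0]], [0, [0, 0, 0], [0, 0, 0]], [0, [0, 0, 0], [0, 0, 0]]]'

```text
time: 9.47
eef_pos: [0.472, 0.0179, 0.0588]
tcp_rot: [0.178, 0.984, -0.0, -0.001]
contact_force: [0.3, 0.6, 0.7]
opening: 0.003
finger_force: 0.0
```

Emit:
move_arm --moves '[[0, [0, 0, 0], [0, 0, 0]], [0, [0, 0, 0], [0, 0, 0]], [0, [0, 0, 0], [0, 0, 0]], [0, [0, 0, 0], [0, 0, 0]], [0, [0, 0, 0], [0, 0, 0]], [0, [0, 0, 0], [0, 0, 0]], [0, [0, 0, 0], [0, 0, 0]], [0, [0, 0, 0], [0, 0, 0]], [0, [0, 0, 0], [0, 0, 0]], [0, [0, 0, 0], [0, 0, 0]]]'

```text
time: 10.3
eef_pos: [0.472, 0.0188, 0.0593]
tcp_rot: [0.177, 0.984, -0.0, -0.0]
contact_force: [0.0, 0.6, -0.5]
opening: -0.001
finger_force: 0.0
```

Run:
```python
from h import *
s=get_state(); print(s["eef_pos"])
i=read_camera("wrist")[:,:,::-1].copy(); a=read_camera("side")[:,:,::-1]
cv2.imwrite("pics/w4.png",np.hstack([i[60:360,80:480],cv2.resize(a[150:300,170:320],(300,300),interpolation=2)]))
```

```text
[0.47202566 0.01876026 0.05930789]
```

View pics/w4.png

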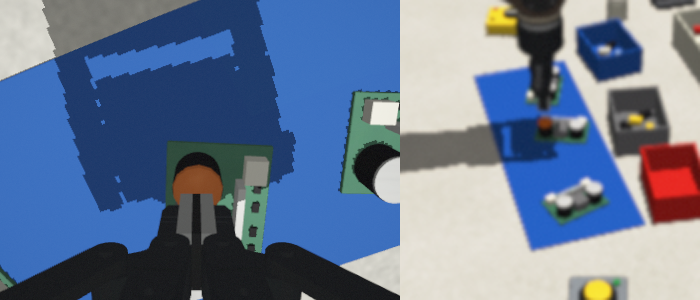

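Emit:
move_arm --moves '[[0, [0, 0, 0], [0, 0, 0]], [0, [0, 0, 0], [0, 0, 0]], [0, [0, 0, 0], [0, 0, 0]], [0, [0, 0, 0], [0, 0, 0]], [0, [0, 0, 0], [0, 0, 0]], [0, [0, 0, 0], [0, 0, 0]], [0, [0, 0, 0], [0, 0, 0]], [0, [0, 0, 0], [0, 0, 0]], [0, [0, 0, 0], [0, 0, 0]], [0, [0, 0, 0], [0, 0, 0]]]'

```text
time: 11.23
eef_pos: [0.4721, 0.0187, 0.0593]
tcp_rot: [0.177, 0.984, 0.0, 0.0]
contact_force: [0.2, 0.3, 0.7]
opening: 0.001
finger_force: 0.0
```

Emit:
move_arm --moves '[[0, [0, 0, 0], [0, 0, 0]], [0, [0, 0, 0], [0, 0, 0]], [0, [0, 0, 0], [0, 0, 0]], [0, [0, 0, 0], [0, 0, 0]], [0, [0, 0, 0], [0, 0, 0]], [0, [0, 0, 0], [0, 0, 0]], [0, [0, 0, 0], [0, 0, 0]], [0, [0, 0, 0], [0, 0, 0]], [0, [0, 0, 0], [0, 0, 0]], [0, [0, 0, 0], [0, 0, 0]]]'

```text
time: 12.07
eef_pos: [0.472, 0.0187, 0.0593]
tcp_rot: [0.177, 0.984, -0.0, -0.0]
contact_force: [0.3, 1.0, 0.0]
opening: 0.004
finger_force: 0.0
```

The tips point squarely at the orange cap and have held there for about 2.5 s. Next I'll rise and go over to the red bin.

Emit:
move_arm --moves '[[0, [0, 0, -0.03], [0, 0, 0]], [0, [0, 0, -0.03], [0, 0, 0]], [0, [0, 0, -0.04], [0, 0, 0]], [0, [0, 0, 0], [0, 0, 0]], [0, [-0.0285, -0.0135, 0], [0, 0, 0]], [0, [-0.0285, -0.0135, 0], [0, 0, 0]], [0, [-0.0285, -0.0135, 0], [0, 0, 0]], [0, [-0.0285, -0.0135, 0], [0, 0, 0]], [0, [-0.0285, -0.0135, 0], [0, 0, 0]], [0, [-0.0285, -0.0135, 0], [0, 0, 0]]]'

```text
time: 12.9
eef_pos: [0.6051, -0.118, 0.159]
tcp_rot: [0.177, 0.984, 0.0, 0.0]
contact_force: [0.1, -0.3, 0.4]
opening: 0.003
finger_force: 0.0
```

Emit:
move_arm --moves '[[0, [-0.0285, -0.0135, 0], [0, 0, 0]], [0, [-0.0285, -0.0135, 0], [0, 0, 0]], [0, [-0.0285, -0.0135, 0], [0, 0, 0]], [0, [0, 0, 0], [0, 0, 0]], [0, [0, 0, 0], [0, 0, 0]], [0, [0, 0, 0], [0, 0, 0]], [0, [0, 0, 0], [0, 0, 0]], [0, [0, 0, 0], [0, 0, 0]], [0, [0, 0, 0], [0, 0, 0]], [0, [0, 0, 0], [0, 0, 0]]]'

```text
time: 13.73
eef_pos: [0.6699, -0.1838, 0.1597]
tcp_rot: [0.177, 0.984, -0.0, 0.0]
contact_force: [0.2, -0.8, -0.4]
opening: -0.002
finger_force: 0.0
```

Run:
```python
from h import *
s=get_state(); print(s["eef_pos"],s["tcp_rot"])
i=read_camera("wrist")[:,:,::-1].copy(); cv2.imwrite("pics/w5.png",i)
h=cv2.cvtColor(i,cv2.COLOR_BGR2HSV); m=cv2.inRange(h,(0,150,40),(8,255,255))|cv2.inRange(h,(172,150,40),(180,255,255))
c=max(cv2.findContours(m,0,2)[0],key=cv2.contourArea)
for p in cv2.approxPolyDP(cv2.convexHull(c),6,True)[:,0]: print(p,onz("wrist",*map(float,p),.055,s)[:2].round(4))
```

```text
[ 0.66990553 -0.18382894  0.15969198] [ 1.76603661e-01  9.84282036e-01 -2.65891254e-05  1.40197154e-04]
[329  71] [ 0.5952 -0.119 ]
[350 200] [ 0.6825 -0.1321]
[188 231] [ 0.6638 -0.2493]
[154 108] [ 0.5765 -0.2356]
```

View pics/w5.png

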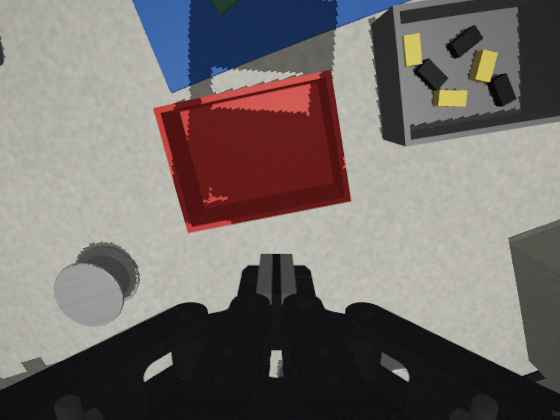

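The bin rim corners are at (329,71), (350,200), (188,231) and (154,108), which puts its centre at (0.630, -0.184). I'll move over that and descend to TCP z of about 0.078.

Emit:
move_arm --moves '[[0, [0.019, -0.007, 0], [0, 0, 0]], [0, [0.019, -0.007, 0], [0, 0, 0]], [0, [0, 0, 0], [0, 0, 0]], [0, [0, 0, 0.02], [0, 0, 0]], [0, [0, 0, 0.02], [0, 0, 0]], [0, [0, 0, 0.02], [0, 0, 0]], [0, [0, 0, 0.012], [0, 0, 0]], [0, [0, 0, 0.01], [0, 0, 0]], [0, [0, 0, 0], [0, 0, 0]], [0, [0, 0, 0], [0, 0, 0]]]'

```text
time: 14.62
eef_pos: [0.6299, -0.1844, 0.0773]
tcp_rot: [0.177, 0.984, 0.0, -0.0]
contact_force: [-0.0, -0.2, 0.3]
opening: 0.003
finger_force: 0.0
```

Emit:
move_arm --moves '[[0, [0, 0, 0], [0, 0, 0]], [0, [0, 0, 0], [0, 0, 0]], [0, [0, 0, 0], [0, 0, 0]], [0, [0, 0, 0], [0, 0, 0]], [0, [0, 0, 0], [0, 0, 0]], [0, [0, 0, 0], [0, 0, 0]], [0, [0, 0, 0], [0, 0, 0]], [0, [0, 0, 0], [0, 0, 0]], [0, [0, 0, 0], [0, 0, 0]], [0, [0, 0, 0], [0, 0, 0]]]'

```text
time: 15.45
eef_pos: [0.6296, -0.1844, 0.0773]
tcp_rot: [0.177, 0.984, 0.0, -0.0]
contact_force: [-0.8, -0.7, -0.1]
opening: -0.002
finger_force: 0.0
```

```bash
python3 -c "
from plant import *
print(sign_off())"
```

```text
the job is handed in; nothing more can be done
None
```

I pressed the yellow button to its hard stop and released it, pointed at the blown capacitor for about 2.5 s, and handed in the job at about 15.5 s, still pointing at the middle of the red bin's opening; no contact was felt except on the button, and no verdict was returned.

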